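# Seat a tapered cock plug

## Robot

A 6-joint arm with a two-finger parallel gripper is mounted at the origin on a cart in front of the work surface, level with it; the furniture and walls round the work are solid. World frame = base frame: x ahead of the robot, y to its left, z up, the work surface at z = 0. Lengths are in m, angles in rad, forces in N, time in s.
With the tool pointing down it reaches from about 0.3 to 0.825 m from the base axis. Payload 5.4 kg.
Tool frame: the origin (TCP) lies at the very end of the fingers, on their centre line; the grasp point (between the pads) lies 19 mm behind it; z points along the fingers, y is the line along which they close (so a half turn about z gives the same grasp; the last joint's range is limited). The gripper opens to 92 mm and grips with 3 to 60 N. Pads are 20 mm wide; open, the fingers measure 128 mm over their backs; the gripper's body (75 mm by 189 mm) begins 69 mm behind the grasp point.
Start: joints at [0.919, 0.158, 1.597, -0, 1.386, -0.21], TCP at [0.246, 0.52, 0.215] pointing down, gripper open.
Joint ranges: [-2.91, 2.91], [-0.94, 2.29], [0.18, 2.7], [-1.29, 4.43], [0.17, 2.64], [-3, 3]. Speed limits (rad/s): [2.57, 2.57, 3.14, 3.14, 3.14, 3.14].

## Interface

Orientations are given as a rotation vector (axis times angle).
In Python, from workcell import bot gives the robot as it stands. Calls block until the motion is done:
- bot.goto(position, orientation): joint-space move of the TCP to a pose.
- bot.line_to(position, rot=None, max_speed=0.15): straight line of the TCP; rot=None keeps the orientation; max_speed is the mean speed in m/s.
- bot.set_joints(angles): joint-space move.
- bot.set_gripper(opening, newtons=None): opening from 0.0 (shut) to 1.0 (fully open); newtons is the grip in N (None keeps the last); returns when the fingers have stopped.
- bot.hold(seconds).
- bot.inverse_kinematics(position, orientation): joint angles nearest the present ones, or None.
- bot.read_camera(name): name is "scene" or "top" or "wrist"; returns a dict with "pixels" (384x512x3 uint8, blue, green, red), "fx", "fy", "cx", "cy" (pixels), "R" (3x3) and "t" (3): a world point X has camera coordinates R X + t. Camera axes: x right, y down, z forward; pixel columns grow to the right and rows downward; lengths in m; the calibration is good to about 2 mm. The wrist camera is an equidistant fisheye: a pixel r from the principal point sees the ray r / f radians off the axis. A picture is of the moment at which its call begins. There is no depth.
A pose or a line that the arm cannot do raises bot.MotionError and nothing moves.
- bot.job_done(): hands the job in; it is judged then, once.
Readings, each from a call of its own:
- bot.current_clock(): time.
- bot.current_joints(): joint angles.
- bot.current_joint_vel(): joint speeds.
- bot.current_effort(): joint torques, N m.
- bot.current_ee_pos(): TCP position.
- bot.current_tool_rot(): TCP orientation.
- bot.current_contact_force(): force on the tool from outside, world axes, zero at the start.
- bot.current_ft_torque(): the same for the moment, N m.
- bot.current_opening(): opening from 0.0 (shut) to 1.0 (fully open).
- bot.current_grip_force(): force on a finger pad.
Only numpy, scipy, OpenCV 4.12 (cv2) and the standard library are available. Lean on these libraries where they do the work, as an engineer would, in place of code of your own. Each camera call takes 0.05 s, during which the arm holds its last target. There are 200 camera calls.

## Task

Lift the tapered plug with the red handle out of its wooden stand and set it into the tapered bore of the brass cock with its handle along the pipe (white marks). Then close and seat it as one does with a friction peg: turn it clockwise to the red marks while pressing it down, so that its collar is drawn fully down to the cock's top face and it stays there when you let go. It will not go home by pushing alone; press with about 16 N, never with more than 20 N, working it to and fro if need be, and leave the other parts where they are.

Things in the scene. Friction and masses are not known exactly. Their poses are not given: they have to be found in the camera images.
- plug: loose steel cock plug, 0.25 kg. Origin: centre of the underside of its collar (42 mm diameter, 6 mm thick, above the origin); z is its axis, up. Below: a taper 44 mm long, 28 mm wide at the collar, about 16 mm near the tip (8 degrees a side). Let go in the bore it centres itself and binds with its collar some 3 to 5 mm above the cock's top face
- plug_handle (a point): centre of the plug's red bar handle, on the plug's axis 29 mm above the plug's origin: a bar 52 mm long along the plug's x, 14 mm thick along y (grip it across these 14 mm), 28 mm high; its underside is 9 mm above the collar, which is wider than the bar
- valve: fixed blue mounting plate of the cock, 130 x 76 x 10 mm, on the table; origin: centre of its underside, x along its long side. The brass cock body, eight-sided, 54 mm across, stands upright on its centre; its pipe stubs with steel nuts run along the plate's x, to 60 mm from the centre and 50 mm high. Its level top face (62 mm up) has white marks along x (open) and red marks 60 degrees clockwise of them from above (shut)
- shut_mark (a point): point at the centre of the cock's top face, in the mouth of its tapered bore (26 mm wide, springy white lining). Its x axis lies along the red marks, z up; shut is when the handle (plug x) lies along it, either way round. Pushing alone takes about 30 N to sink the plug home; while it is turned (some 0.3 N m) about 16 N sink it, 1 mm per 15 degrees, either way, until the collar touches; friction holds it
- stand: fixed light wooden block 70 x 70 x 50 mm with a 31 mm hole in which the plug stands, its collar resting on the top face. Origin: centre of its underside
- ring_wheel: dark gear ring with a wide bore, 85 mm diameter, 19 mm high, lying flat, a bystander. Origin: centre of its underside
- bearing_45: ball bearing, 45 mm diameter, 14 mm high, lying flat, a bystander. Origin: centre of its underside
- castle_nut: hexagon nut, 24 x 27 x 12 mm, lying flat, a bystander. Origin: centre of its underside
- cock (a joint): how far the cock body has sunk on its stiff rubber mounts under the hand, in m: 0 at rest, 1 mm per 20 N, the plug's weight included, at most 0.003
There are look-alikes about, which are no part of the job. Of the things shaped like the plug, the steel one is meant.

How it is judged:
On the way, in this order (a step that is already met when the one before it is completed fails the run):
1. the plug stands in the bore with its handle along the pipe (within 20 degrees), collar less than 10 mm above the cock's top face (z of plug in the frame of shut_mark below 0.01 m and horizontal distance between plug and shut_mark below 0.004 m and angle between the x axis of plug and the x axis of valve, either way round below 0.35 rad), for 0.1 s.
2. turned to the red marks (within 10 degrees) and sunk home: collar within 1.2 mm of the top face (z of plug in the frame of shut_mark below 0.0012 m and angle between the x axis of plug and the x axis of shut_mark, either way round below 0.175 rad), for 0.2 s.
At the end, for the whole second after the job is handed in: The plug sits upright in the cock, released and at rest, its collar within 1.5 mm of the cock's top face and its handle within 11 degrees of the red marks (z of plug in the frame of shut_mark below 0.0015 m and horizontal distance between plug and shut_mark below 0.003 m and angle between plug's own z axis and vertical below 0.06 rad and angle between the x axis of plug and the x axis of shut_mark, either way round below 0.2 rad and linear speed of plug below 0.01 m/s); the robot touches nothing.
It fails at once if the cock is pressed with more than 20 N besides the plug's weight (sinks more than 1.15 mm on its mounts) (value of joint cock above 0.00115 m).
It fails at once if a bystander is moved more than 20 mm (distance of any of ring_wheel, bearing_45, castle_nut from where it was at the start of the episode above 0.02 m).
It also fails if it takes over 72 s, if anything falls off the work surface, if the arm or the gripper's body presses on something with over 40 N, if the wrist force passes 120 N, or if a joint passes its speed limit or range.

## Working session

There is one attempt and no reset: what is moved stays moved. The work goes in short steps, each a Python script; the robot and the scene stay as the last script left them, time stands still between calls to the robot, and variables do not carry over. Pictures are saved under pics/ and viewed, at most 10 in all, crops included, and the job is handed in when it is done.

```bash
mkdir -p pics
python3 - <<'E'
from workcell import bot
import cv2
for n in("scene","top"):
    c=bot.read_camera(n); cv2.imwrite(f"pics/{n}0.png",c["pixels"]); print(n,c["fx"],c["cx"],c["cy"],c["R"],c["t"])
print(bot.current_clock(),bot.current_tool_rot())
E
```

```text
scene 494.64543555244546 255.27582976541086 193.86167978711137 [[-0.57789255 -0.81585676  0.02044396]
 [-0.55862857  0.37718074 -0.73869399]
 [ 0.59495742 -0.43830633 -0.67373083]] [0.09053945 0.47565017 0.47878884]
top 480.4540493546362 248.16884553993066 193.05142953980064 [[ 0.01632232 -0.99986314 -0.00269888]
 [-0.9926606  -0.01588114 -0.11988625]
 [ 0.11982698  0.00463589 -0.99278397]] [-0.31432182  0.56270834  0.85045703]
0.1 [-6.88174758e-01 -3.06456005e+00  2.38839022e-03]
```

View pics/top0.png

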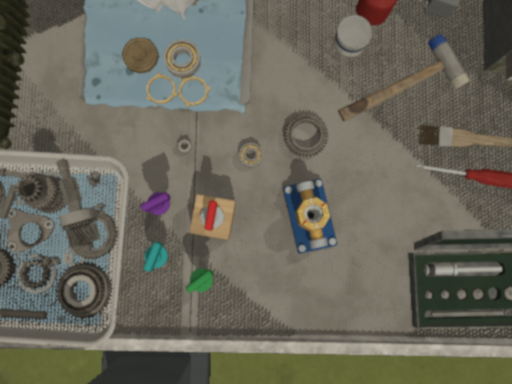

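View pics/scene0.png

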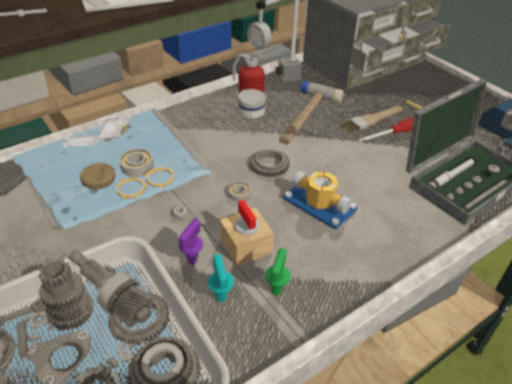

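Could be taken for the plug (top view): purple (156,203), teal (155,257), green (201,280), and the steel one with the red handle in the wooden stand (212,215). I choose the last. The valve is at (313,215), with the ring wheel (305,133), bearing (250,154) and nut (184,146) as bystanders. Next is the close crop.

```bash
python3 - <<'E'
import cv2,numpy as np
i=cv2.imread("pics/top0.png")
a=cv2.resize(i[180:255,180:255],(400,400),interpolation=cv2.INTER_CUBIC); b=cv2.resize(i[175:255,275:355],(400,400),interpolation=cv2.INTER_CUBIC)
cv2.imwrite("pics/crop.png",np.hstack([a,b]))
E
cat > h.py <<'E'
from workcell import bot
import cv2,numpy as np
from scipy.spatial.transform import Rotation as R
def ray(c,u,v,z):
    d=np.array([(u-c["cx"])/c["fx"],(v-c["cy"])/c["fy"],1]); Rm=np.array(c["R"]);o=-Rm.T@c["t"];w=Rm.T@d
    return o+w*(z-o[2])/w[2]
def proj(c,X):
    p=np.array(c["R"])@X+c["t"]; return p[:2]/p[2]*[c["fx"],c["fy"]]+[c["cx"],c["cy"]]
def down(yaw):  # tool z down, tool y axis at world angle yaw
    y=np.array([np.cos(yaw),np.sin(yaw),0]);z=np.array([0,0,-1.]);return R.from_matrix(np.c_[np.cross(y,z),y,z]).as_rotvec()
def blob(c,lo,hi,box,z,lo2=None,hi2=None):
    x0,y0,x1,y1=box; h=cv2.cvtColor(c["pixels"],cv2.COLOR_BGR2HSV)
    m=cv2.inRange(h,lo,hi)
    if lo2: m|=cv2.inRange(h,lo2,hi2)
    k=np.zeros_like(m);k[y0:y1,x0:x1]=m[y0:y1,x0:x1]
    v,u=np.nonzero(k); P=np.array([ray(c,a,b,z)[:2] for a,b in zip(u,v)],np.float32)
    r=cv2.minAreaRect(P); q=cv2.boxPoints(r); e=q[1]-q[0];f=q[2]-q[1]; L=e if np.hypot(*e)>np.hypot(*f) else f
    w,V=np.linalg.eigh(np.cov(P.T)); 
    return np.round(P.mean(0),4),np.round(r[0],4),np.round(r[1],4),"rect",round(float(np.arctan2(L[1],L[0])%np.pi),3),"pca",round(float(np.arctan2(V[1,1],V[0,1])%np.pi),3),len(u)
E
python3 - <<'E'
from h import *
c=bot.read_camera("top")
print("handle",blob(c,(0,150,90),(8,255,255),(190,190,240,245),.093,(172,150,90),(180,255,255)))
print("stand",blob(c,(9,60,80),(25,200,255),(180,185,245,250),.05))
print("plate",blob(c,(100,120,40),(125,255,255),(275,170,345,260),.01))
print("brass",blob(c,(15,120,120),(32,255,255),(290,195,335,232),.062))
E
```

```text
handle (array([ 0.5224, -0.2416], dtype=float32), array([ 0.5222, -0.2412]), array([0.0138, 0.0509]), 'rect', 2.969, 'pca', 2.998, 224)
stand (array([ 0.5215, -0.2416], dtype=float32), array([ 0.5222, -0.2411]), array([0.0756, 0.0749]), 'rect', 1.421, 'pca', 1.424, 1233)
plate (array([ 0.5269, -0.4119], dtype=float32), array([ 0.5303, -0.4206]), array([0.1254, 0.0722]), 'rect', 0.241, 'pca', 0.282, 798)
brass (array([ 0.5289, -0.4188], dtype=float32), array([ 0.5295, -0.4195]), array([0.0529, 0.0573]), 'rect', 2.679, 'pca', 0.118, 460)
```

View pics/crop.png

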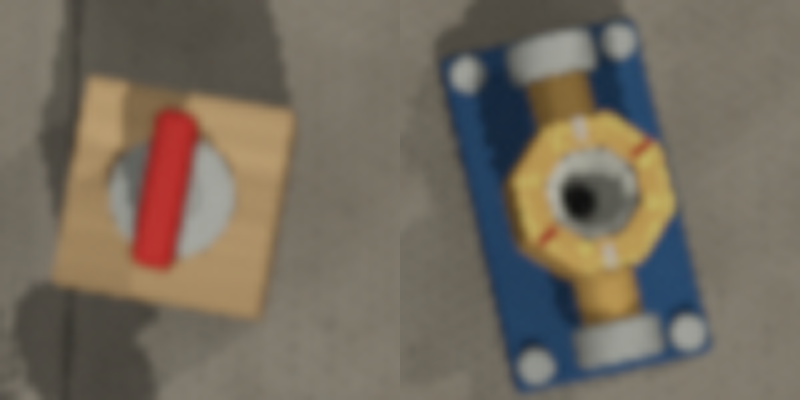

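The crop shows the steel plug with its red handle in the wooden stand (crop (165,190)), and the cock with white marks at (580,130) and (610,255) and red marks at (640,145) and (548,237). The measured sizes match the ones given: handle 51x14 mm, plate 125x72 mm. Red is clockwise of white, as described. I'll refine the valve angle, then grasp.

```bash
cat >> h.py <<'E'
PLUG=np.array([.5222,-.2413]); PA=2.983; VAL=np.array([.5300,-.4200]); VA=0.24
E
python3 - <<'E'
from h import *
c=bot.read_camera("top")
# marks from crop pixels, (scale 5, offset 275,175)
f=lambda u,v: ray(c,275+(u-400)/5-.4,175+v/5-.4,.062)[:2]
w1,w2,r1,r2=f(580,128),f(610,256),f(641,146),f(547,238)
for a,b in((w1,w2),(r1,r2)): d=a-b; print((a+b)/2,np.arctan2(d[1],d[0]))
bx=f(591,193);print("bore",bx)
for k in(0,np.pi):
    y0=PA-np.pi/2-k
    for p,yaw,z in((PLUG,y0,.062),(PLUG,y0,.2),(VAL,y0+.4,.2),(VAL,y0+.4,.076),(VAL,y0+.4-1.047,.074),(VAL,y0+.4-1.6,.074)):
        q=bot.inverse_kinematics([*p,z],down(yaw)); print(round(yaw,2),None if q is None else np.round(q,2))
E
```

```text
[ 0.5306255  -0.42169946] 0.23042548871681584
[ 0.53058429 -0.42140003] -0.7865545159211038
bore [ 0.53017503 -0.4203011 ]
1.41 [-0.64  0.32  1.72  0.    1.1  -2.06]
1.41 [-0.64  0.17  1.61  0.    1.36 -2.06]
1.81 [-0.85  0.43  1.3   0.    1.42 -2.66]
1.81 [-0.85  0.54  1.4   0.    1.2  -2.66]
0.77 [-0.85  0.54  1.4   0.    1.2  -1.61]
0.21 [-0.85  0.54  1.4   0.    1.2  -1.06]
-1.73 [-0.64  0.32  1.72 -0.    1.1   1.09]
-1.73 [-0.64  0.17  1.61 -0.    1.36  1.09]
-1.33 [-0.85  0.43  1.3   0.    1.42  0.48]
-1.33 [-0.85  0.54  1.4   0.    1.2   0.48]
-2.38 [-0.85  0.54  1.4   0.    1.2   1.53]
-2.93 [-0.85  0.54  1.4  -0.    1.2   2.08]
```

```bash
cat >> h.py <<'E'
VAL=np.array([.5303,-.4207]); VA=0.245; Y0=PA-1.5*np.pi; Y1=VA-np.pi/2
E
python3 - <<'E'
from h import *
bot.set_gripper(.5,40)
bot.goto([*PLUG,.17],down(Y0)); print(bot.current_clock(),bot.current_contact_force())
bot.line_to([*PLUG,.062]); bot.set_gripper(0,60); print(bot.current_clock(),bot.current_opening()*92,bot.current_grip_force())
bot.line_to([*PLUG,.165]); f0=bot.current_contact_force(); print(bot.current_clock(),f0,bot.current_opening()*92)
bot.goto([*VAL,.165],down(Y1)); print(bot.current_clock(),bot.current_contact_force(),bot.current_ee_pos())
cv2.imwrite("pics/w1.png",np.hstack([bot.read_camera("scene")["pixels"][130:260,180:400],bot.read_camera("top")["pixels"][150:280,240:400]]).repeat(2,0).repeat(2,1))
E
```

```text
3.8583 [-0.22147242 -0.49839    -0.92883108]
5.3167 16.074036332269063 60.00259280204773
6.15 [-0.30440907  0.16471206 -3.27199991] 15.808950254901488
6.9 [-0.64842092  0.84110776 -1.88416254] [ 0.52998001 -0.41933182  0.16355664]
```

View pics/w1.png

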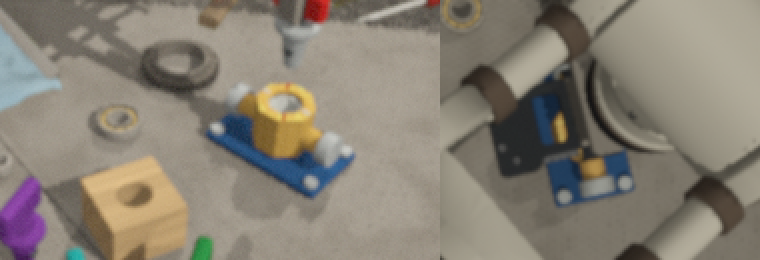

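The plug is held above the cock (crop (292,40)) and the stand is empty. Next I lower it with force guarding.

Run:
```python
from h import *
bot.line_to([*VAL,.1]); bot.hold(.3); f0=bot.current_contact_force(); print(bot.current_clock(),f0,bot.current_ee_pos())
z=.1
while z>.073:
    z-=.001; bot.line_to([*VAL,z],max_speed=.02); f=bot.current_contact_force()-f0
    if abs(f).max()>2.5: break
bot.hold(.2)
print(z,np.round(bot.current_contact_force()-f0,2),bot.current_ee_pos(),bot.current_clock())
```

```text
7.8833 [ 0.84931679 -0.32604447 -2.20139879] [ 0.53069134 -0.42113541  0.10108163]
0.07999999999999999 [0.04 2.71 2.52] [ 0.53042359 -0.42056958  0.08007311] 13.0833
```

Run:
```python
from h import *
bot.set_gripper(.4); bot.line_to([*VAL,.13]); q=bot.current_joints(); q[0]+=.75; bot.set_joints(q); bot.hold(.2)
c=bot.read_camera("top"); s=bot.read_camera("scene"); print(bot.current_clock())
print("handle",blob(c,(0,150,90),(8,255,255),(285,185,345,245),.109,(172,150,90),(180,255,255)))
a=cv2.resize(c["pixels"][175:255,275:355],(400,400),interpolation=cv2.INTER_CUBIC)
b=cv2.resize(s["pixels"][145:225,280:360],(400,400),interpolation=cv2.INTER_CUBIC)
cv2.imwrite("pics/c2.png",np.hstack([a,b]))
```

```text
16.1583
handle (array([ 0.5308, -0.4196], dtype=float32), array([ 0.5305, -0.4204]), array([0.051 , 0.0155]), 'rect', 0.272, 'pca', 0.236, 248)
```

View pics/c2.png

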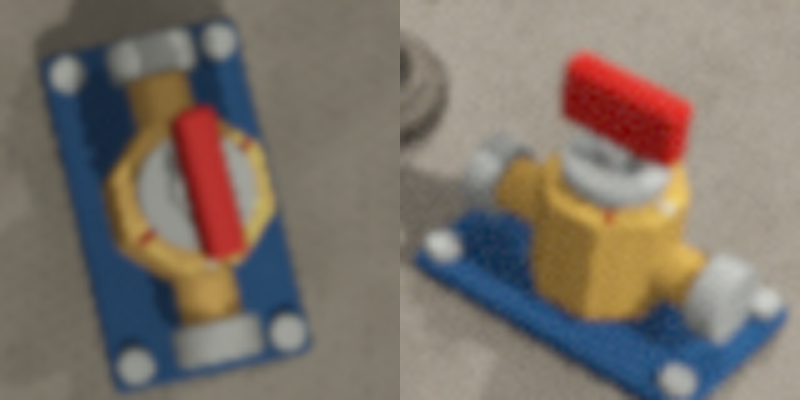

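The plug stands upright in the bore, centred at (0.5305,-0.4202), handle along the white marks, with a small collar gap. Now I regrasp, press and turn under force control.

```bash
cat >> h.py <<'E'
C=np.array([.5304,-.4203]); 
def turn(z,yaw,target_yaw,f0,F=16,step=.0524,kz=.035e-3,ff=.12e-3):
    out=[];s=np.sign(target_yaw-yaw)
    while abs(target_yaw-yaw)>1e-6:
        f=-(f0-bot.current_contact_force())[2]
        dz=kz*(F-f)+(ff if f<F+.5 else 0); z-=np.clip(dz,-.6e-3,.35e-3)
        yaw+=s*min(step,abs(target_yaw-yaw)); bot.line_to([*C,z],down(yaw),max_speed=.02)
        out.append((round(f,1),round(1e3*z,2),round(1e3*bot.current_ee_pos()[2],2),round(bot.current_ft_torque()[2],2)))
    return z,yaw,out
def press(z,yaw,f0,F=15):
    for _ in range(25):
        f=bot.current_contact_force()[2]-f0[2]
        if f>F-1: break
        z-=min(.03e-3*(F-f),.3e-3); bot.line_to([*C,z],down(yaw),max_speed=.02)
    return z,f
E
python3 - <<'E'
from h import *
import json
bot.goto([*C,.13],down(Y1)); bot.line_to([*C,.078]); bot.hold(.3); f0=bot.current_contact_force(); t0=bot.current_ft_torque()
bot.set_gripper(0,60); bot.hold(.1)
print(bot.current_clock(),f0,t0,np.round(bot.current_contact_force()-f0,2),bot.current_opening()*92,bot.current_ee_pos())
z,f=press(.078,Y1,f0); print(z,f,bot.current_ee_pos(),bot.current_clock())
z,yaw,o=turn(z,Y1,Y1-np.radians(30),f0); print(*o,sep="\n"); print(bot.current_clock(),np.round(bot.current_contact_force()-f0,2))
json.dump([z,yaw,list(f0)],open("st.json","w"))
E
```

```text
19.325 [-0.51983801 -0.32818172  0.30396912] [-0.02168436  0.11416841  0.02015624] [-0.12 -0.1   0.3 ] 16.142836210835128 [ 0.53046822 -0.42047455  0.07817024]
0.07434867765885515 13.802381416550007 [ 0.5308406  -0.42069227  0.07694704] 25.575
(np.float64(13.7), np.float64(74.15), np.float64(76.66), np.float64(0.04))
(np.float64(13.7), np.float64(73.95), np.float64(76.45), np.float64(0.05))
(np.float64(13.4), np.float64(73.74), np.float64(76.3), np.float64(0.1))
(np.float64(13.6), np.float64(73.53), np.float64(76.05), np.float64(0.12))
(np.float64(14.4), np.float64(73.36), np.float64(75.97), np.float64(0.13))
(np.float64(13.4), np.float64(73.15), np.float64(75.77), np.float64(0.1))
(np.float64(13.6), np.float64(72.94), np.float64(75.58), np.float64(0.12))
(np.float64(14.0), np.float64(72.76), np.float64(75.43), np.float64(0.12))
(np.float64(13.6), np.float64(72.55), np.float64(75.25), np.float64(0.11))
(np.float64(13.9), np.float64(72.36), np.float64(75.1), np.float64(0.2))
28.075 [-2.34  5.32 14.37]
```

Run:
```python
from h import *
import json
z,yaw,f0=json.load(open("st.json")); f0=np.array(f0)
z,yaw,o=turn(z,yaw,Y1-np.radians(62),f0,F=16.3,kz=.08e-3,ff=.15e-3); print(*[tuple(map(float,x)) for x in o],sep="\n"); print(bot.current_clock(),np.round(bot.current_contact_force()-f0,2),R.from_rotvec(bot.current_tool_rot()).as_matrix()[:2,1],np.degrees(yaw))
json.dump([z,yaw,list(f0)],open("st.json","w"))
s=bot.read_camera("scene")
cv2.imwrite("pics/c3.png",cv2.resize(s["pixels"][145:225,280:360],(560,560),interpolation=cv2.INTER_CUBIC))
```

```text
(14.4, 72.05, 74.87, 0.11)
(15.6, 71.85, 74.71, 0.14)
(14.0, 71.51, 74.51, 0.14)
(14.9, 71.25, 74.33, 0.11)
(16.1, 71.09, 74.14, 0.15)
(15.2, 70.85, 73.99, 0.15)
(16.2, 70.69, 73.81, 0.17)
(17.3, 70.78, 73.76, 0.13)
(16.0, 70.6, 73.63, 0.15)
(14.9, 70.34, 73.42, 0.23)
(15.4, 70.12, 73.32, 0.17)
30.825 [-3.04  4.84 16.01] [-0.7422237  -0.67015204] -137.96253401929482
```

View pics/c3.png

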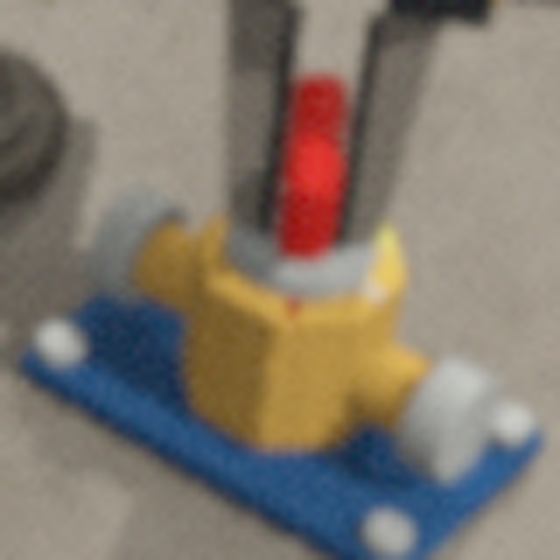

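The handle points at the red mark (293,305) and the collar is nearly down. It is still sinking steadily, so I'll work it past and back until the sinking stops.

Run:
```python
from h import *
import json
z,yaw,f0=json.load(open("st.json")); f0=np.array(f0)
for a in(-77,-60):
    z,yaw,o=turn(z,yaw,Y1+np.radians(a),f0,F=16.5,kz=.08e-3,ff=.15e-3); print(a,*[tuple(map(float,x)) for x in o],sep="\n"); 
print(bot.current_clock(),np.round(bot.current_contact_force()-f0,2))
json.dump([z,yaw,list(f0)],open("st.json","w"))
```

```text
-77
(15.5, 69.88, 73.18, 0.17)
(15.0, 69.62, 73.0, 0.22)
(17.5, 69.7, 72.97, 0.25)
(17.2, 69.76, 72.91, 0.3)
(16.6, 69.61, 72.85, 0.32)
-60
(17.4, 69.69, 72.88, 0.14)
(18.3, 69.83, 72.91, 0.01)
(16.1, 69.65, 72.85, -0.2)
(17.3, 69.71, 72.89, -0.27)
(17.6, 69.8, 72.87, -0.25)
(17.4, 69.87, 72.88, -0.3)
33.625 [-5.12  5.39 15.64]
```

The sinking stopped at 72.88 mm, so the collar is home. Now I hold, unload, release and check.

Run:
```python
from h import *
import json
z,yaw,f0=json.load(open("st.json"))
bot.hold(.4); z+=.0028; bot.line_to([*C,z],max_speed=.02); bot.hold(.1); print(bot.current_contact_force()-np.array(f0),bot.current_ee_pos())
bot.set_gripper(.4); bot.line_to([*C,.15]); q=bot.current_joints(); q[0]+=.75; bot.set_joints(q); bot.hold(.2)
c=bot.read_camera("top"); s=bot.read_camera("scene"); print(bot.current_clock())
r=blob(c,(0,150,90),(8,255,255),(285,185,345,245),.104,(172,150,90),(180,255,255)); print(r,"want",(VA-np.pi/3)%np.pi)
a=cv2.resize(c["pixels"][175:255,275:355],(400,400),interpolation=cv2.INTER_CUBIC)
b=cv2.resize(s["pixels"][145:225,280:360],(400,400),interpolation=cv2.INTER_CUBIC)
cv2.imwrite("pics/c4.png",np.hstack([a,b]))
```

```text
[-1.34977442  2.80604538  8.09812475] [ 0.53053682 -0.42043201  0.07342837]
37.6667
(array([ 0.5298, -0.4208], dtype=float32), array([ 0.5294, -0.4201]), array([0.0124, 0.0533]), 'rect', 2.226, 'pca', 2.246, 215) want 2.3393951023931954
```

View pics/c4.png

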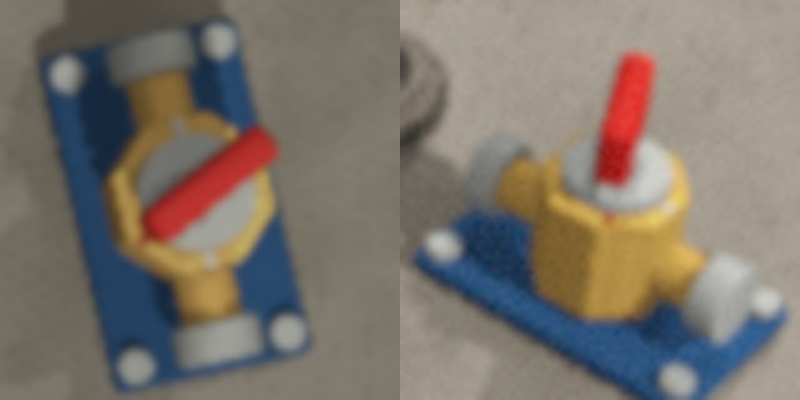

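The collar is home on the top face. The handle is about 5.5° past the red marks, inside the 10° tolerance. I have time to trim it back for margin, so I'll regrasp, press and turn slightly counter-clockwise.

Run:
```python
from h import *
yaw=2.24-1.5*np.pi; z=.0755
bot.goto([*C,.13],down(yaw)); bot.line_to([*C,z]); bot.hold(.3); f0=bot.current_contact_force()
bot.set_gripper(0,60); bot.hold(.1); print(bot.current_clock(),np.round(bot.current_contact_force()-f0,2))
for _ in range(25):
    f=bot.current_contact_force()[2]-f0[2]
    if f>14.5: break
    z-=min(.1e-3*(16-f),.6e-3); bot.line_to([*C,z],max_speed=.02)
print(z,f,bot.current_clock())
z,yaw,o=turn(z,yaw,yaw+.17,f0,F=16,kz=.08e-3,ff=0.05e-3); print(*[tuple(map(float,x)) for x in o],sep="\n"); bot.hold(.4)
print(np.round(bot.current_contact_force()-f0,2))
f=bot.current_contact_force()[2]-f0[2]; bot.line_to([*C,z+f/5.3e3],max_speed=.02); bot.hold(.1)
bot.set_gripper(.4); bot.line_to([*C,.15]); q=bot.current_joints(); q[0]+=.75; bot.set_joints(q); bot.hold(.2)
c=bot.read_camera("top"); s=bot.read_camera("scene"); print(bot.current_clock())
print(blob(c,(0,150,90),(8,255,255),(285,185,345,245),.104,(172,150,90),(180,255,255)))
a=cv2.resize(c["pixels"][175:255,275:355],(400,400),interpolation=cv2.INTER_CUBIC)
b=cv2.resize(s["pixels"][145:225,280:360],(400,400),interpolation=cv2.INTER_CUBIC)
cv2.imwrite("pics/c5.png",np.hstack([a,b]))
```

```text
40.8833 [ 0.8   0.74 -0.12]
0.07180189810120226 15.225322906058938 42.8833
(15.2, 71.69, 74.6, -0.15)
(15.4, 71.6, 74.6, -0.32)
(16.1, 71.55, 74.56, -0.27)
(15.7, 71.48, 74.55, -0.38)
[-5.08  6.39 15.56]
47.9333
(array([ 0.5298, -0.4206], dtype=float32), array([ 0.5295, -0.4198]), array([0.0127, 0.0531]), 'rect', 2.289, 'pca', 2.308, 212)
```

View pics/c5.png

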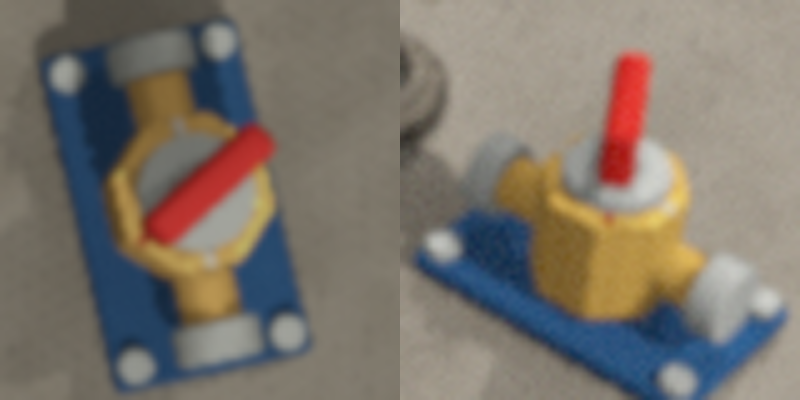

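The handle is now within about 2.5° of the red marks, the collar is flush, and no further sinking showed under 16 N. I'm handing in.

```bash
python3 -c "
from workcell import bot
print(bot.job_done())"
```

```text
the job is handed in; nothing more can be done
None
```

The steel plug is in the cock, pressed home and released, with its collar flush with the top face and its handle about 2.5° from the red marks; I handed the job in at about 48 s and got no verdict back.

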